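# Sweep the rind offcuts into the scrap pan

## Task

Clear the cheese-trimming board: with closed fingertips, sweep the three loose rind offcuts along the board and off its open end into the empty white scrap pan. Only push them, never pinch them or lift them off the board, and leave the small cheese and the sample jar standing on the board, and everything else on the table, where they are.

Things in the scene. Friction and masses are not known exactly. Their poses are not given: they have to be found in the camera images.
- station: Trimming board, fixed, may be turned a little: brown wood, 260 mm (x, between battens) by 280 mm (y), on a steel stand. Origin on the table under its middle; board top 70 mm above the table. Steel battens 8 mm thick along the near and far edges (inner faces x = -130, +130 mm) stand 15 mm above the board; the left and right ends (y = +140, -140 mm) are open, without lip.
- pan: Empty white plastic scrap pan, fixed at one open end of the board (left or right), parallel to it: 260 mm (x) by 130 mm (y) by 50 mm high, walls and floor 4 mm. Origin under its middle, on the table, 195 mm from the board's middle along the station's y. The board's end overhangs its rim by 10 mm and is 20 mm higher: what is pushed over the end drops in.
- crate: Pale wooden crate of the pan's outer size (260 x 130 x 50 mm), fixed against the other open end of the board and holding three cheeses 72 mm wide (their tops 50 mm above the table). Not for scrap. Origin under its middle.
- mid_arc (a point): Bent strip of rind, about 50 by 22 mm, 16 mm thick, 20 g, flat on the board and loose. Point: its middle, 8 mm above its underside (78 mm above the table; about 12 mm once in the pan). One of the three offcuts, any one, lies in the row of the cheese and jar (station x about 0); the others in free strips at station x about -90 and +90 mm.
- mid_slab (a point): Four-sided piece of rind, 34 by 26 mm, 16 mm thick, 20 g, flat on the board and loose. Point: its middle, 8 mm above its underside (78 mm above the table; about 12 mm once in the pan). One of the three offcuts, any one, lies in the row of the cheese and jar (station x about 0); the others in free strips at station x about -90 and +90 mm.
- mid_round (a point): Round end piece of rind, 36 mm across, 16 mm thick, 20 g, flat on the board and loose. Point: its middle, 8 mm above its underside (78 mm above the table; about 12 mm once in the pan). One of the three offcuts, any one, lies in the row of the cheese and jar (station x about 0); the others in free strips at station x about -90 and +90 mm.
- small_cheese: Small yellow waxed cheese standing on the board, 60 mm across, 38 mm high, 0.12 kg, loose; leave in place. It, the jar and one offcut stand in a row along the middle of the board (station x about 0), about 90 mm apart, in any order. Origin at the centre of its underside.
- sample_jar: Squat clear jar with a steel cap standing on the board, 42 mm across, 40 mm high, 0.06 kg, loose; to be left in place. Origin at the centre of its underside.
- brine_bottle: White bottle 66 mm across, 190 mm high, standing on the right of the station; leave alone. Origin at the centre of its underside.
- wax_brush: Brush lying at the back of the table behind the station; leave alone. Origin at its underside.
- wax_cup: Steel mug 84 mm across, 85 mm high, on the left of the station; leave alone. Origin at the centre of its underside.
- scraper: Spatula lying on the table at the near right; leave alone. Origin at its underside.
- weight: Brass weight 44 mm across, 64 mm high, at the back of the table; leave alone. Origin at the centre of its underside.

How it is judged:
At the end, for the whole second after the job is handed in: All three offcuts lie at rest inside the pan (middle of each within its walls and less than 45 mm above the table); the small cheese and the sample jar stand upright within 15 mm of where they were, the other loose things within 20 mm (x of mid_arc in the frame of pan between -0.126 and 0.126 m and y of mid_arc in the frame of pan between -0.061 and 0.061 m and height (world z) of each of mid_arc, mid_slab, mid_round below 0.045 m and linear speed of each of offcut_arc, offcut_slab, offcut_round below 0.02 m/s and x of mid_slab in the frame of pan between -0.126 and 0.126 m and y of mid_slab in the frame of pan between -0.061 and 0.061 m and x of mid_round in the frame of pan between -0.126 and 0.126 m and y of mid_round in the frame of pan between -0.061 and 0.061 m and distance of each of small_cheese, sample_jar from where it was at the start of the episode below 0.015 m and angle between each of small_cheese, sample_jar's own z axis and vertical below 0.2 rad and distance of each of brine_bottle, wax_brush, wax_cup, scraper, weight from where it was at the start of the episode below 0.02 m); the robot touches nothing.
It fails at once if an offcut is picked up: its middle rises more than 25 mm above the board (height (world z) of any of mid_arc, mid_slab, mid_round above 0.095 m).
It fails at once if the small cheese is shifted by more than 15 mm or tipped (distance of small_cheese from where it was at the start of the episode above 0.015 m or angle between small_cheese's own z axis and vertical above 0.2 rad).
It fails at once if the sample jar is shifted by more than 15 mm or tipped (distance of sample_jar from where it was at the start of the episode above 0.015 m or angle between sample_jar's own z axis and vertical above 0.2 rad).
It fails at once if another loose thing on the table is shifted by more than 20 mm (distance of any of brine_bottle, wax_brush, wax_cup, scraper, weight from where it was at the start of the episode above 0.02 m).
It also fails if it takes over 61 s, if anything falls off the work surface, if the arm or the gripper's body presses on something with over 40 N, if the wrist force passes 120 N, or if a joint passes its speed limit or range.

## Robot

A 6-joint arm with a two-finger parallel gripper is mounted at the origin on the work surface. World frame = base frame: x ahead of the robot, y to its left, z up, the work surface at z = 0. Lengths are in m, angles in rad, forces in N, time in s.
With the tool pointing down it reaches from about 0.25 to 0.775 m from the base axis. Payload 4 kg.
Tool frame: the origin (TCP) lies at the centre of the arm's flange, where the gripper is bolted on; the fingertips stand ahead of it and the grasp point (between the pads) lies 180 mm ahead of it (robot.tcp_to_tips is the z of the fingertips in the tool frame, in m); z points along the fingers, y is the direction in which the jaws open and shut (so a half turn about z gives the same grasp; the last joint's range is limited). The gripper opens to 94 mm and grips with 3 to 60 N. Pads are 16 mm wide; open, the fingers measure 119 mm over their backs; the gripper's body (75 mm by 177 mm) begins 78 mm behind the grasp point.
Start: joints at [1.205, 0.087, 1.371, -0, 1.684, -0.103], TCP at [0.143, 0.531, 0.405] pointing down, gripper open.
Joint ranges: [-3.1, 3.1], [-0.76, 2.03], [0.27, 2.55], [-1.08, 4.22], [0.17, 2.65], [-2.57, 2.57]. Speed limits (rad/s): [2.79, 2.79, 3.14, 3.14, 3.14, 3.14].

## Interface

Orientations are given as [roll, pitch, yaw] about the fixed x, y, z axes, in that order (R = Rz(yaw) Ry(pitch) Rx(roll)).
In Python, from bench import robot gives the robot as it stands.
- The arm moves only by the tool move_arm, never from a script. Its argument "increments" is a list that holds one entry, the list of rows, each a list of 7 numbers: the opening, from 0 (shut) to 1 (fully open), then the shift along the tool's x, y, z as a fraction of full scale, then the turn, a rotation vector about the tool's x, y, z as a fraction of full scale. In form: [[[jaw, dx, dy, dz, rx, ry, rz], ...]]. A call has 1 to 8 rows; each row is the pose to reach, as a shift and turn from the pose commanded when the call began, along the tool's axes at that moment; what a row does not reach only later rows make up. Full scale, the value 1, is 0.1 m for a shift and pi/2 rad for a turn. A row lasts 1/12 s, in which the tool goes at most 41.7 mm and 7.16 degrees, less where a joint would pass 70% of its speed; a pose out of reach is approached as far as the arm can. A call with a number of a shift or a turn outside -1 to 1 is refused whole. A call with a gripper value outside its range is refused whole. The fingers move at their own pace and stop on an object; the grip force is fixed at half the most. Time passes only in rows, so rows that repeat a pose let the fingers close. It gives the time, the measured TCP pose, the force and the opening at its end, in the units of the state.
- robot.get_obs(): the state, without advancing time (a new reading comes with each control period).
- robot.snapshot(name): name is "side" or "top" or "wrist"; returns (picture, depth): 384x512x3 uint8, red, green, blue; 384x512 float32, m along the optical axis (not along the pixel's ray), 0 where there is no reading.
- robot.camera_params(name): a dict with "mtx" (3x3 intrinsics, pixels), "R" (3x3) and "t" (3): a world point X has camera coordinates R X + t. Camera axes: x right, y down, z forward; pixel columns grow to the right and rows downward; lengths in m; the calibration is good to about 2 mm. The wrist camera is an equidistant fisheye: a pixel r from the principal point sees the ray r / f radians off the axis. A picture is of the moment at which its call begins: read the wrist's pose just before it. camera_params takes no time and is no camera call; for the wrist camera it gives the pose at the moment of the call.
- robot.close_job(): hands the job in, once; it reports no verdict.
The state is a dict: "time": time; "joint_positions": joint angles; "qvel": joint speeds; "joint_torque": joint torques, N m; "tool_pos": TCP position; "ee_rot": TCP orientation; "wrist_force": force on the tool from outside, world axes, zero at the start; "wrist_torque": the same for the moment, N m; "width": finger opening in m.
Only numpy, scipy, OpenCV 4.12 (cv2) and the standard library are available. Lean on these libraries where they do the work, as an engineer would, in place of code of your own. Each camera call takes 0.05 s, during which the arm holds its last target.

## Working session

There is one attempt and no reset: what is moved stays moved. The work goes in short steps, Python scripts to look and compute and a tool call to move; the robot and the scene stay as the last step left them, time stands still between calls to the robot, and variables do not carry over. Pictures are saved under pics/ and viewed, and the job is handed in when it is done.

Besides the shell and the picture viewer there is one more tool, called after "Emit:" as name([rows], argument=value, ...), one row to a line, values as JSON. move_arm: Moves the arm, as the interface text tells. Its arguments: {"type":"object","properties":{"increments":{"type":"array","items":{"type":"array","items":{"type":"array","items":{"type":"number","minimum":-1,"maximum":1}}}}},"required":["increments"]}

```bash
ls; mkdir -p pics; python3 - <<'E'
from bench import robot
import cv2
print(robot.get_obs()); print(robot.tcp_to_tips)
for n in ("top","side"):
    p,d=robot.snapshot(n); cv2.imwrite(f"pics/{n}0.png",p[:,:,::-1]); 
    import numpy as np; np.save(f"{n}0.npy",d); c=robot.camera_params(n); print(n,c)
E
```

```text
pics
{'time': 0.0, 'joint_positions': array([ 1.20489984e+00,  8.79401065e-02,  1.37225299e+00, -5.94485865e-06,
        1.68359019e+00, -1.03137430e-01]), 'qvel': array([ 0.00102329, -0.0009762 ,  0.00091415, -0.0007035 , -0.00041904,
        0.00027115]), 'joint_torque': array([ 5.25100422e-04, -3.40179455e+01, -3.02434051e+01,  7.18781655e-02,
        3.29094124e-02, -1.51371523e-04]), 'tool_pos': array([0.1428438 , 0.53100688, 0.40351248]), 'ee_rot': array([-3.13941305e+00, -2.19658716e-04,  2.87883270e+00]), 'wrist_force': array([-0.5333732 , -0.2606202 , -0.00415965]), 'wrist_torque': array([-0.0332792 ,  0.09060605,  0.03786997]), 'width': 0.09405869443986874}
0.1992
top {'mtx': array([[419.75836016,   0.        , 249.47371626],
       [  0.        , 419.75836016, 190.81874783],
       [  0.        ,   0.        ,   1.        ]]), 'R': array([[-0.00649052, -0.99995017,  0.00758509],
       [-0.98152996,  0.00492027, -0.19124519],
       [ 0.19119834, -0.00868627, -0.98151299]]), 't': array([-0.02043891,  0.53853763,  1.06035478])}
side {'mtx': array([[402.31002402,   0.        , 260.3774816 ],
       [  0.        , 402.31002402, 184.50159711],
       [  0.        ,   0.        ,   1.        ]]), 'R': array([[ 0.80697767, -0.59055508, -0.00563409],
       [-0.33726412, -0.45298913, -0.82525982],
       [ 0.4848092 ,  0.66786642, -0.56472515]]), 't': array([-0.45557099,  0.24083446,  0.85449742])}
```

View pics/top0.png

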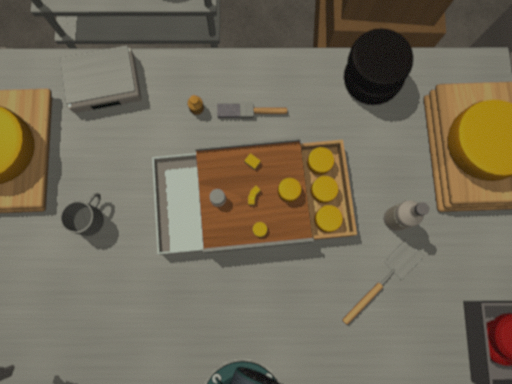

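View pics/side0.png

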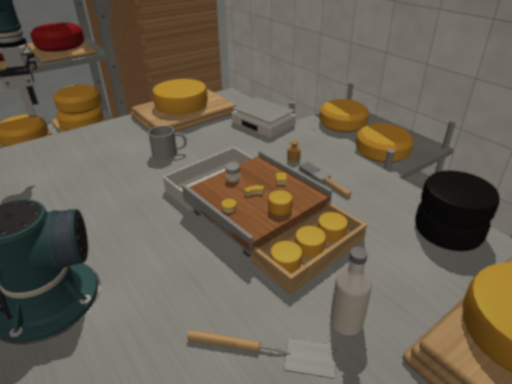

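The pan is on the left (+y), with the crate on the right. The row runs jar (217,198), arc (254,195), cheese (290,189). The slab is at (253,161) in the far strip and the round at (260,230) in the near strip. Next I'll measure them.

```bash
cat > h.py <<'E'
import numpy as np, cv2
from bench import robot
def ray(c,uv,z):
    K,R,t=c["mtx"],c["R"],c["t"]; C=-R.T@t
    d=R.T@np.linalg.inv(K)@np.array([uv[0],uv[1],1.]); return C+d*(z-C[2])/d[2]
def yellow(p,lo=(18,120,90),hi=(35,255,255)):
    return cv2.inRange(cv2.cvtColor(p,cv2.COLOR_RGB2HSV),lo,hi)
def blobs(m,c,z,amin=30):
    out=[]
    cs,_=cv2.findContours(m,cv2.RETR_EXTERNAL,cv2.CHAIN_APPROX_NONE)
    for k in cs:
        a=cv2.contourArea(k)
        if a<amin: continue
        P=np.array([ray(c,q[0],z)[:2] for q in k],np.float32)
        M=cv2.moments(k); out.append((np.array([M['m10']/a,M['m01']/a]),a,P))
    return out
E
python3 - <<'E'
from h import *
c=robot.camera_params("top"); p=cv2.imread("pics/top0.png")[:,:,::-1].copy()
for uv,a,P in blobs(yellow(p),c,0.086):
    if 150<uv[0]<360: print(uv.round(1),a,ray(c,uv,.086)[:2].round(4),[np.round(x,4) for x in cv2.minAreaRect(P)])
hsv=cv2.cvtColor(p,cv2.COLOR_RGB2HSV)
m=cv2.inRange(hsv,(3,90,60),(14,255,200)); m[:, :190]=0; m[:,325:]=0; m[:130]=0; m[260:]=0
for uv,a,P in blobs(m,c,0.070,500): 
    r=cv2.minAreaRect(P); print("board",uv,a,r,cv2.boxPoints(r))
cv2.imwrite("pics/c0.png",cv2.resize(p[120:270,140:370,::-1],None,fx=3.4,fy=3.4,interpolation=cv2.INTER_CUBIC))
cv2.imwrite("pics/m0.png",m)
d=np.load("top0.npy")
for u,v in [(254,195),(217,198),(290,189),(253,161),(260,230)]:
    Z=d[v,u]; X=c["R"].T@(np.linalg.inv(c["mtx"])@[u,v,1]*Z-c["t"]); print(u,v,X.round(4))
E
```

```text
[259.6 228.9] 174.0 [ 0.4339 -0.0481] [array([ 0.4336, -0.0479]), array([0.0374, 0.0376]), np.float64(44.6265)]
[252.9 194.7] 137.5 [ 0.5215 -0.0319] [array([ 0.5213, -0.032 ]), array([0.0241, 0.0537]), np.float64(67.1653)]
[289.4 188.7] 422.5 [ 0.5368 -0.1259] [array([ 0.5375, -0.1263]), array([0.0592, 0.0605]), np.float64(88.8831)]
[252.  160.8] 148.0 [ 0.6114 -0.0304] [array([ 0.6114, -0.0302]), array([0.0387, 0.0314]), np.float64(51.816)]
[327.1 192. ] 2133.0 [ 0.5278 -0.2228] [array([ 0.5291, -0.2185]), array([0.2433, 0.0981]), np.float64(11.358)]
[194.  102.8] 121.0 [0.7724 0.1235] [array([0.7717, 0.1238]), array([0.0367, 0.0365]), np.float64(57.5511)]
board [252.68921727 194.50450849] 10184.5 ((0.5289914011955261, -0.03192563354969025), (0.25850313901901245, 0.2805207371711731), 5.243860244750977) [[ 0.38746166  0.09593477]
 [ 0.41309988 -0.18341191]
 [ 0.67052114 -0.15978605]
 [ 0.6448829   0.11956064]]
254 195 [ 0.5208 -0.0348  0.0861]
217 198 [0.5096 0.0584 0.1078]
290 189 [ 0.5319 -0.1253  0.1069]
253 161 [ 0.6108 -0.0329  0.0863]
260 230 [ 0.4312 -0.0492  0.0843]
```

View pics/c0.png

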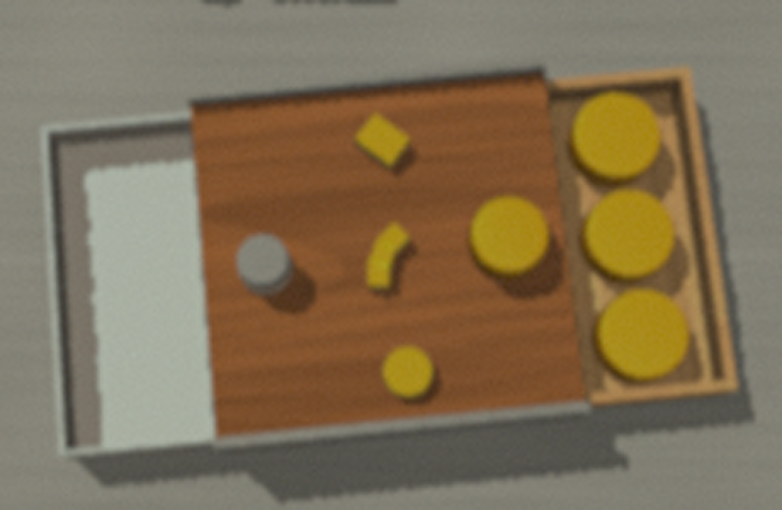

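```bash
cat >> h.py <<'E'
from scipy.spatial.transform import Rotation as Ro
O=np.array([.529,-.032]); TH=np.deg2rad(5.2)
EX=np.array([np.cos(TH),np.sin(TH)]); EY=np.array([-np.sin(TH),np.cos(TH)])
def s2w(a,b): return O+a*EX+b*EY
def w2s(P): d=np.asarray(P)[:2]-O; return np.array([d@EX,d@EY])
def where():
    o=robot.get_obs(); p=o["tool_pos"]; R=Ro.from_euler("xyz",o["ee_rot"])
    tip=p+R.apply([0,0,robot.tcp_to_tips])
    print("t",round(o["time"],2),"tcp",p.round(4),"rpy",o["ee_rot"].round(4),"tip",tip.round(4),"st",w2s(tip).round(4),"F",o["wrist_force"].round(1),"w",round(o["width"],4))
    return o,R,tip
def to(a,b,z):
    o,R,tip=where(); w=s2w(a,b); d=R.inv().apply(np.array([w[0],w[1],z])-tip)
    Rt=Ro.from_euler("xyz",[np.pi,0,np.pi/2+TH]); rv=(R.inv()*Rt).as_rotvec()
    print("shift",(d*10).round(3),"turn",(rv/(np.pi/2)).round(3))
E
python3 - <<'E'
from h import *
to(.082,-.06,.2)
c=robot.camera_params("top")
print(w2s(ray(c,(289.4,188.7),.108)),w2s(ray(c,(217,198),.11)),ray(c,(83,218),.085),ray(c,(413,208),.19))
E
```

```text
t 0.1 tcp [0.1428 0.531  0.4036] rpy [-3.1396e+00 -2.0000e-04  2.8788e+00] tip [0.1427 0.5306 0.2044] st [-0.3337  0.5953] F [-0.6  0.6 -0.1] w 0.0939
shift [-6.169 -4.709  0.052] turn [-0.001  0.001  0.775]
[-0.00487448 -0.09157752] [-0.01149518  0.09168518] [0.46403164 0.39847105 0.085     ] [ 0.46932401 -0.39880579  0.19      ]
```

Emit:
move_arm([
  [[0,-0.3,-0.3,0,0,0,0.08],[0,-0.6,-0.6,0,0,0,0.16],[0,-0.9,-0.9,0,0,0,0.24],[0,-0.9,-0.9,0,0,0,0.32],[0,-0.9,-0.9,0,0,0,0.4],[0,-0.9,-0.9,0,0,0,0.48],[0,-0.9,-0.9,0,0,0,0.56],[0,-0.9,-0.9,0,0,0,0.63]],
])

```text
time: 0.77
tool_pos: [0.2065, 0.4205, 0.4042]
ee_rot: [-3.141, 0.001, 1.883]
wrist_force: [0.5, 0.4, -1.1]
width: 0.0444
```

```bash
python3 -c "
from h import *
to(.082,-.06,.2)"
```

```text
t 0.77 tcp [0.2065 0.4205 0.4042] rpy [-3.1409e+00  6.0000e-04  1.8827e+00] tip [0.2064 0.4204 0.205 ] st [-0.2803  0.4798] F [ 0.5  0.4 -1.1] w 0.0444
shift [-6.061  2.351  0.051] turn [-0.     0.     0.141]
```

Emit:
move_arm([
  [[0,-0.33,0.2,0,0,0,0.07],[0,-0.66,0.4,0,0,0,0.141],[0,-1,0.5,0,0,0,0.141]],
])

```text
time: 1.02
tool_pos: [0.2863, 0.341, 0.4039]
ee_rot: [-3.141, 0.001, 1.666]
wrist_force: [0.8, -0.5, 0.9]
width: 0.0239
```

```bash
python3 -c "
from h import *
to(.082,-.06,.2)"
```

```text
t 1.02 tcp [0.2863 0.341  0.4039] rpy [-3.1415e+00  8.0000e-04  1.6657e+00] tip [0.2863 0.3408 0.2047] st [-0.208   0.3933] F [ 0.8 -0.5  0.9] w 0.0239
shift [-4.545  2.881  0.05 ] turn [-0.     0.001  0.003]
```

Emit:
move_arm([
  [[0,-0.33,0.25,0,0,0,0],[0,-0.66,0.5,0,0,0,0],[0,-1,0.75,0,0,0,0]],
])

```text
time: 1.27
tool_pos: [0.3698, 0.248, 0.4043]
ee_rot: [-3.141, -0.0, 1.668]
wrist_force: [0.0, 0.3, -0.4]
width: 0.004
```

Emit:
move_arm([
  [[0,-0.33,0.25,0,0,0,0],[0,-0.66,0.5,0,0,0,0],[0,-1,0.75,0,0,0,0]],
])

```text
time: 1.52
tool_pos: [0.454, 0.1559, 0.4043]
ee_rot: [-3.141, -0.0, 1.668]
wrist_force: [1.1, 0.6, -0.6]
width: 0.0007
```

Emit:
move_arm([
  [[0,-0.33,0.25,0,0,0,0],[0,-0.66,0.5,0,0,0,0],[0,-1,0.75,0,0,0,0]],
])

```text
time: 1.77
tool_pos: [0.5381, 0.064, 0.4041]
ee_rot: [-3.141, -0.0, 1.667]
wrist_force: [-0.2, 0.6, 0.2]
width: 0.0005
```

Emit:
move_arm([
  [[0,-0.33,0.2,0,0,0,0],[0,-0.66,0.4,0,0,0,0],[0,-1,0.55,0,0,0,0],[0,-1,0.55,0,0,0,0]],
])

```text
time: 2.1
tool_pos: [0.6038, -0.0339, 0.4022]
ee_rot: [-3.139, 0.002, 1.661]
wrist_force: [-0.8, 0.2, -0.7]
width: 0.0006
```

```bash
python3 -c "
from h import *
to(.082,-.06,.0745)"
```

```text
t 2.1 tcp [ 0.6038 -0.0339  0.4022] rpy [-3.1393e+00  2.5000e-03  1.6609e+00] tip [ 0.6034 -0.0344  0.203 ] st [ 0.0738 -0.0091] F [-0.8  0.2 -0.7] w 0.0006
shift [-0.505  0.085  1.287] turn [-0.001  0.002 -0.   ]
```

Emit:
move_arm([
  [[0,-0.3,0.08,0,0,0,0],[0,-0.5,0.08,0,0,0,0],[0,-0.5,0.08,0.3,0,0,0],[0,-0.5,0.08,0.6,0,0,0],[0,-0.5,0.08,0.9,0,0,0],[0,-0.5,0.08,0.9,0,0,0],[0,-0.5,0.08,0.9,0,0,0]],
])

```text
time: 2.68
tool_pos: [0.6136, -0.0768, 0.3123]
ee_rot: [-3.136, -0.002, 1.668]
wrist_force: [0.9, 0.3, 1.1]
width: 0.0007
```

```bash
python3 -c "
from h import *
to(.082,-.06,.0745)
p,d=robot.snapshot('side');cv2.imwrite('pics/s1.png',p[:,:,::-1])
p,d=robot.snapshot('wrist');cv2.imwrite('pics/w1.png',p[:,:,::-1])"
```

```text
t 2.68 tcp [ 0.6136 -0.0768  0.3123] rpy [-3.1361e+00 -2.1000e-03  1.6681e+00] tip [ 0.6125 -0.0765  0.1131] st [ 0.0791 -0.0518] F [0.9 0.3 1.1] w 0.0007
shift [-0.083  0.031  0.386] turn [-0.004 -0.001  0.004]
```

View pics/s1.png

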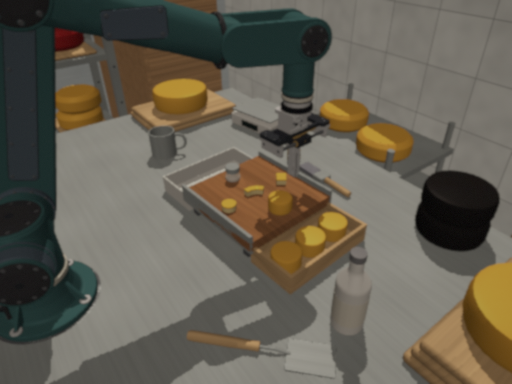

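View pics/w1.png

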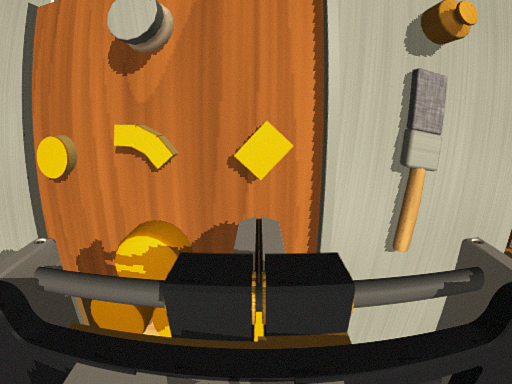

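The wrist view shows the slab straight ahead of the closed tips, with the slab at (264,150) and the tips at (259,222). I'll lower to just above the board.

Emit:
move_arm([
  [[0,-0.05,0.03,0.2,0,0,0],[0,-0.05,0.03,0.38,0,0,0],[0,-0.05,0.03,0.38,0,0,0],[0,-0.05,0.03,0.38,0,0,0]],
])

```text
time: 3.12
tool_pos: [0.6181, -0.0818, 0.2781]
ee_rot: [3.14, 0.0, 1.668]
wrist_force: [0.1, 0.4, -0.1]
width: 0.0008
```

```bash
python3 -c "
from h import *
to(.082,.165,.0745)"
```

```text
t 3.12 tcp [ 0.6181 -0.0818  0.2781] rpy [3.1403e+00 2.0000e-04 1.6679e+00] tip [ 0.6183 -0.0819  0.0789] st [ 0.0844 -0.0578] F [ 0.1  0.4 -0.1] w 0.0008
shift [ 2.228 -0.01   0.044] turn [0.001 0.    0.004]
```

Emit:
move_arm([
  [[0,0.05,0,0.04,0,0,0],[0,0.15,0,0.04,0,0,0],[0,0.27,0,0.04,0,0,0],[0,0.39,0,0.04,0,0,0],[0,0.51,0,0.04,0,0,0],[0,0.63,0,0.04,0,0,0],[0,0.75,0,0.04,0,0,0],[0,0.75,0,0.04,0,0,0]],
])

```text
time: 3.78
tool_pos: [0.6102, -0.0045, 0.2728]
ee_rot: [3.142, -0.001, 1.671]
wrist_force: [0.2, 0.1, 0.5]
width: 0.0007
```

```bash
python3 -c "
from h import *
to(.082,.165,.0745)
p,d=robot.snapshot('wrist');cv2.imwrite('pics/w2.png',p[:,:,::-1])"
```

```text
t 3.78 tcp [ 0.6102 -0.0045  0.2728] rpy [ 3.1416e+00 -1.4000e-03  1.6707e+00] tip [ 0.6102 -0.0042  0.0736] st [0.0834 0.0203] F [0.2 0.1 0.5] w 0.0007
shift [ 1.447 -0.    -0.007] turn [-0.    -0.001  0.006]
```

View pics/w2.png

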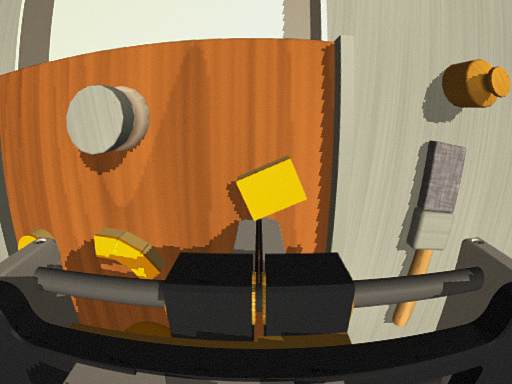

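The slab at (271,188) is moving ahead, turned a little and slightly right of the tips at (259,220). I'll push on with a 4 mm shift to the right.

Emit:
move_arm([
  [[0,0.1,0.04,0,0,0,0],[0,0.2,0.05,0,0,0,0],[0,0.32,0.05,0,0,0,0],[0,0.44,0.05,0,0,0,0],[0,0.56,0.05,0,0,0,0],[0,0.68,0.05,0,0,0,0],[0,0.75,0.05,0,0,0,0],[0,0.75,0.05,0,0,0,0]],
])

```text
time: 4.5
tool_pos: [0.608, 0.0697, 0.2727]
ee_rot: [3.142, -0.001, 1.67]
wrist_force: [-0.6, -0.0, -0.2]
width: 0.0002
```

```bash
python3 -c "
from h import *
to(.082,.165,.0745)
p,d=robot.snapshot('wrist');cv2.imwrite('pics/w3.png',p[:,:,::-1])"
```

```text
t 4.5 tcp [0.608  0.0697 0.2727] rpy [ 3.1416e+00 -7.0000e-04  1.6701e+00] tip [0.608  0.0699 0.0735] st [0.0879 0.0943] F [-0.6 -0.  -0.2] w 0.0002
shift [ 0.708 -0.053 -0.01 ] turn [ 0.    -0.     0.005]
```

View pics/w3.png

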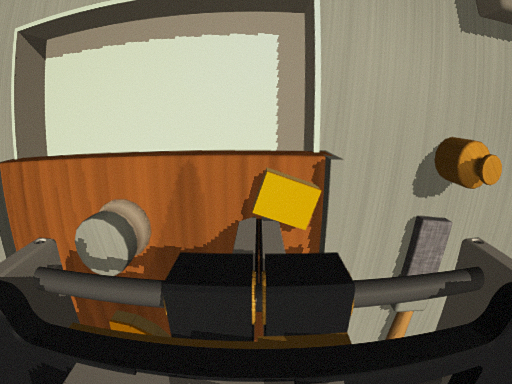

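The slab has drifted right, to (287,198), about 15 mm off the tips. I'll back off, shift right and push it over the end.

Emit:
move_arm([
  [[0,-0.15,0,0,0,0,0],[0,-0.15,0.15,0,0,0,0],[0,-0.1,0.15,0,0,0,0],[0,0.05,0.15,0,0,0,0],[0,0.15,0.15,0,0,0,0],[0,0.27,0.15,0,0,0,0],[0,0.39,0.14,0,0,0,0],[0,0.5,0.13,0,0,0,0]],
])

```text
time: 5.22
tool_pos: [0.6157, 0.1206, 0.2728]
ee_rot: [-3.142, -0.0, 1.669]
wrist_force: [0.5, 0.3, 0.3]
width: 0.0002
```

```bash
python3 -c "
from h import *
to(.1,.165,.0745)
p,d=robot.snapshot('wrist');cv2.imwrite('pics/w4.png',p[:,:,::-1])"
```

```text
t 5.22 tcp [0.6157 0.1206 0.2728] rpy [-3.1415e+00 -4.0000e-04  1.6688e+00] tip [0.6157 0.1207 0.0736] st [0.1002 0.1442] F [0.5 0.3 0.3] w 0.0002
shift [ 0.208 -0.    -0.009] turn [-0.    -0.     0.005]
```

View pics/w4.png

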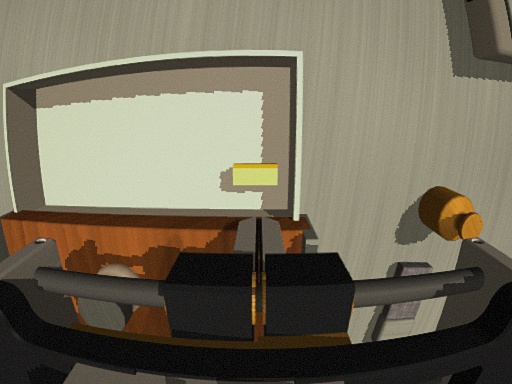

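The slab is in the pan at (255,175). Now for the round: I'll lift and travel over.

Emit:
move_arm([
  [[0,0,0,-0.4,0,0,0],[0,0,0,-0.8,0,0,0],[0,-0.3,-0.3,-0.8,0,0,0],[0,-0.6,-0.6,-0.8,0,0,0],[0,-1,-1,-0.8,0,0,0]],
])

```text
time: 5.68
tool_pos: [0.5361, 0.0223, 0.354]
ee_rot: [3.139, 0.001, 1.67]
wrist_force: [-0.1, -0.8, 0.4]
width: 0.0003
```

Emit:
move_arm([
  [[0,-0.33,-0.33,0,0,0,0],[0,-0.66,-0.66,0,0,0,0],[0,-1,-1,0,0,0,0],[0,-1,-1,0,0,0,0]],
])

```text
time: 6.02
tool_pos: [0.4443, -0.0889, 0.3529]
ee_rot: [-3.141, 0.002, 1.665]
wrist_force: [1.2, 0.6, -0.0]
width: 0.0004
```

```bash
python3 -c "
from h import *
to(-.096,-.055,.0745)
p,d=robot.snapshot('wrist');cv2.imwrite('pics/w5.png',p[:,:,::-1])"
```

```text
t 6.02 tcp [ 0.4443 -0.0889  0.3529] rpy [-3.1406e+00  1.9000e-03  1.6654e+00] tip [ 0.4441 -0.0893  0.1537] st [-0.0897 -0.0493] F [ 1.2  0.6 -0. ] w 0.0004
shift [-0.055 -0.062  0.792] turn [-0.001  0.001  0.002]
```

View pics/w5.png

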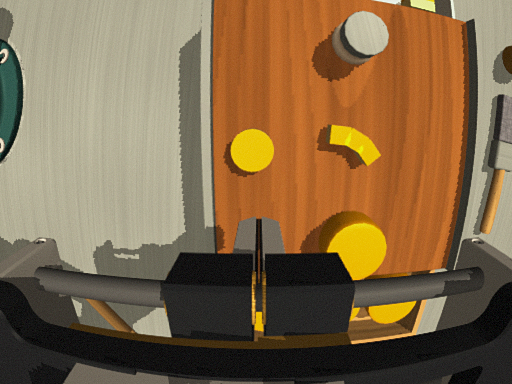

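The round at (252,150) lies nearly straight ahead of the tips (259,222). I'll descend with a 6 mm shift.

Emit:
move_arm([
  [[0,-0.05,-0.06,0.25,0,0,0],[0,-0.05,-0.06,0.5,0,0,0],[0,-0.05,-0.06,0.7,0,0,0],[0,-0.05,-0.06,0.79,0,0,0],[0,-0.05,-0.06,0.79,0,0,0],[0,-0.05,-0.06,0.79,0,0,0]],
])

```text
time: 6.57
tool_pos: [0.4419, -0.092, 0.274]
ee_rot: [3.142, -0.0, 1.669]
wrist_force: [-0.1, -0.3, 0.8]
width: 0.0005
```

```bash
python3 -c "
from h import *
to(-.096,.165,.0745)
p,d=robot.snapshot('wrist');cv2.imwrite('pics/w6.png',p[:,:,::-1])"
```

```text
t 6.57 tcp [ 0.4419 -0.092   0.274 ] rpy [ 3.1416e+00 -2.0000e-04  1.6686e+00] tip [ 0.4419 -0.092   0.0748] st [-0.0921 -0.0519] F [-0.1 -0.3  0.8] w 0.0005
shift [ 2.169 -0.023  0.003] turn [ 0.    -0.     0.004]
```

View pics/w6.png

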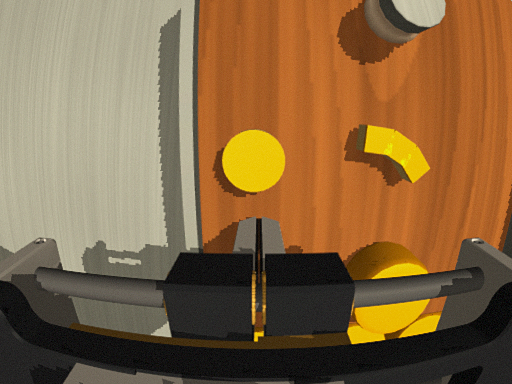

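Emit:
move_arm([
  [[0,0.08,-0.03,0,0,0,0],[0,0.18,-0.03,0,0,0,0],[0,0.3,-0.03,0,0,0,0],[0,0.42,-0.03,0,0,0,0],[0,0.54,-0.03,0,0,0,0],[0,0.66,-0.03,0,0,0,0],[0,0.78,-0.03,0,0,0,0],[0,0.9,-0.03,0,0,0,0]],
])

```text
time: 7.28
tool_pos: [0.4298, -0.0018, 0.2748]
ee_rot: [3.139, 0.0, 1.668]
wrist_force: [0.4, -0.1, 0.5]
width: 0.0002
```

```bash
python3 -c "
from h import *
to(-.096,.165,.0745)
p,d=robot.snapshot('wrist');cv2.imwrite('pics/w7.png',p[:,:,::-1])"
```

```text
t 7.28 tcp [ 0.4298 -0.0018  0.2748] rpy [3.1393e+00 3.0000e-04 1.6683e+00] tip [ 0.4303 -0.0018  0.0756] st [-0.0956  0.039 ] F [ 0.4 -0.1  0.5] w 0.0002
shift [1.26  0.005 0.011] turn [0.001 0.    0.004]
```

View pics/w7.png

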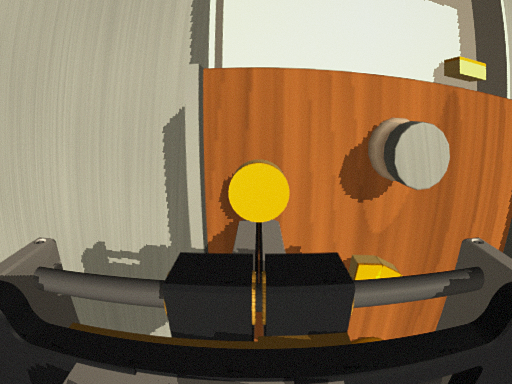

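The round at (259,192) is centred on the tips, so I'll keep pushing.

Emit:
move_arm([
  [[0,0.1,0,0,0,0,0],[0,0.22,0,0,0,0,0],[0,0.34,0,0,0,0,0],[0,0.46,0,0,0,0,0],[0,0.58,0,0,0,0,0],[0,0.7,0,0,0,0,0],[0,0.7,0,0,0,0,0]],
])

```text
time: 7.92
tool_pos: [0.4229, 0.0681, 0.2742]
ee_rot: [3.141, -0.001, 1.67]
wrist_force: [0.3, 0.8, -0.3]
width: 0.0002
```

```bash
python3 -c "
from h import *
to(-.096,.165,.0745)
p,d=robot.snapshot('wrist');cv2.imwrite('pics/w8.png',p[:,:,::-1])"
```

```text
t 7.92 tcp [0.4229 0.0681 0.2742] rpy [ 3.1407e+00 -1.0000e-03  1.6698e+00] tip [0.423  0.0683 0.075 ] st [-0.0964  0.1095] F [ 0.3  0.8 -0.3] w 0.0002
shift [0.555 0.009 0.005] turn [ 0.001 -0.001  0.005]
```

View pics/w8.png

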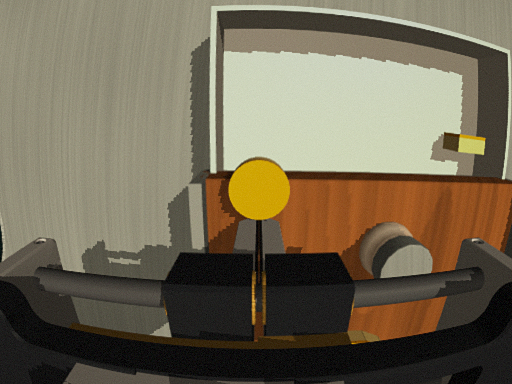

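Emit:
move_arm([
  [[0,0.1,0,0,0,0,0],[0,0.2,0,0,0,0,0],[0,0.3,0,0,0,0,0],[0,0.4,0,0,0,0,0],[0,0.45,0,0,0,0,0],[0,0.45,0,0,0,0,0]],
])

```text
time: 8.47
tool_pos: [0.4186, 0.1124, 0.2736]
ee_rot: [-3.141, -0.0, 1.67]
wrist_force: [-0.1, -0.4, -0.0]
width: 0.0005
```

Emit:
move_arm([
  [[0,0,0,-0.4,0,0,0],[0,0,0,-0.8,0,0,0],[0,-0.3,0.2,-0.8,0,0,0],[0,-0.6,0.4,-0.8,0,0,0],[0,-1,0.7,-0.8,0,0,0],[0,-1,0.7,-0.8,0,0,0]],
])

```text
time: 8.97
tool_pos: [0.5007, 0.0149, 0.3536]
ee_rot: [3.14, 0.003, 1.664]
wrist_force: [0.6, -0.4, -0.6]
width: 0.0007
```

```bash
python3 -c "
from h import *
to(-.03,-.035,.0745)
p,d=robot.snapshot('wrist');cv2.imwrite('pics/w9.png',p[:,:,::-1])"
```

```text
t 8.97 tcp [0.5007 0.0149 0.3536] rpy [3.1399e+00 2.9000e-03 1.6637e+00] tip [0.5011 0.0144 0.1544] st [-0.0236  0.0487] F [ 0.6 -0.4 -0.6] w 0.0007
shift [-0.835 -0.067  0.802] turn [0.001 0.002 0.001]
```

View pics/w9.png

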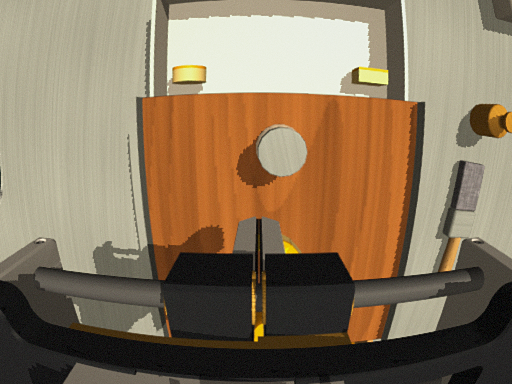

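The round (190,75) and slab (370,76) are both in the pan. For the arc, I'll go behind its concave side, which faces near-right, between the cheese and the jar.

Emit:
move_arm([
  [[0,-0.3,-0.1,0,0,0,0],[0,-0.6,-0.17,0,0,0,0],[0,-0.8,-0.17,0,0,0,0],[0,-0.8,-0.17,0.3,0,0,0],[0,-0.8,-0.17,0.3,0,0,0]],
])

```text
time: 9.43
tool_pos: [0.4872, -0.0628, 0.3191]
ee_rot: [-3.133, -0.003, 1.666]
wrist_force: [-2.2, 0.7, -1.9]
width: 0.0002
```

```bash
python3 -c "
from h import *
to(-.04,-.032,.0745)
p,d=robot.snapshot('wrist');cv2.imwrite('pics/w10.png',p[:,:,::-1])"
```

```text
t 9.43 tcp [ 0.4872 -0.0628  0.3191] rpy [-3.1332 -0.0034  1.666 ] tip [ 0.4854 -0.0623  0.1199] st [-0.0461 -0.0262] F [-2.2  0.7 -1.9] w 0.0002
shift [-0.06   0.065  0.453] turn [-0.005 -0.002  0.003]
```

View pics/w10.png

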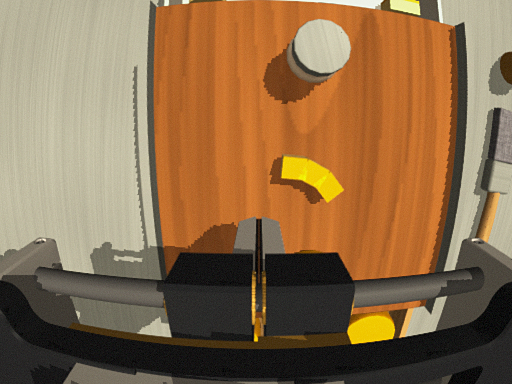

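The arc at (312,175) opens toward the tips at (259,222), which is the nesting I want. Lowering now.

Emit:
move_arm([
  [[0,0,0.03,0.2,0,0,0],[0,0,0.03,0.4,0,0,0],[0,0,0.03,0.5,0,0,0],[0,0,0.03,0.5,0,0,0],[0,0,0.03,0.5,0,0,0]],
])

```text
time: 9.9
tool_pos: [0.4919, -0.0618, 0.274]
ee_rot: [-3.141, -0.0, 1.669]
wrist_force: [-0.0, 0.2, 0.6]
width: 0.0006
```

```bash
python3 -c "
from h import *
to(.05,.02,.0745)
p,d=robot.snapshot('wrist');cv2.imwrite('pics/w11.png',p[:,:,::-1])"
```

```text
t 9.9 tcp [ 0.4919 -0.0618  0.274 ] rpy [-3.1410e+00 -5.0000e-04  1.6688e+00] tip [ 0.4918 -0.0617  0.0748] st [-0.0398 -0.0262] F [-0.   0.2  0.6] w 0.0006
shift [0.455 0.901 0.003] turn [-0.    -0.     0.005]
```

View pics/w11.png

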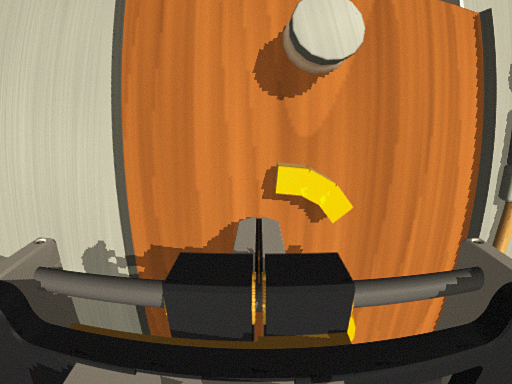

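Emit:
move_arm([
  [[0,0.03,0.08,0,0,0,0],[0,0.06,0.16,0,0,0,0],[0,0.09,0.24,0,0,0,0],[0,0.12,0.32,0,0,0,0],[0,0.15,0.4,0,0,0,0],[0,0.15,0.4,0,0,0,0]],
])

```text
time: 10.45
tool_pos: [0.5318, -0.0429, 0.2738]
ee_rot: [3.14, -0.0, 1.669]
wrist_force: [-0.8, -0.1, 0.1]
width: 0.0003
```

```bash
python3 -c "
from h import *
to(.05,.02,.0745)
p,d=robot.snapshot('wrist');cv2.imwrite('pics/w12.png',p[:,:,::-1])"
```

```text
t 10.45 tcp [ 0.5318 -0.0429  0.2738] rpy [ 3.1405e+00 -3.0000e-04  1.6688e+00] tip [ 0.532  -0.0429  0.0746] st [ 0.002  -0.0111] F [-0.8 -0.1  0.1] w 0.0003
shift [0.307 0.482 0.001] turn [ 0.001 -0.     0.005]
```

View pics/w12.png

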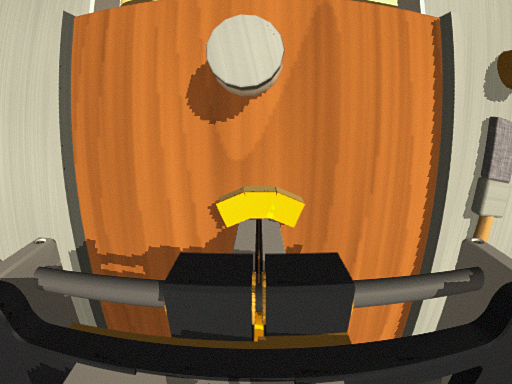

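The arc (260,205) is now cradled squarely on the tips. I'll sweep it diagonally right and forward into the far strip, clear of the jar at (245,55).

Emit:
move_arm([
  [[0,0.05,0.07,0,0,0,0],[0,0.1,0.14,0,0,0,0],[0,0.15,0.22,0,0,0,0],[0,0.2,0.3,0,0,0,0],[0,0.24,0.37,0,0,0,0],[0,0.28,0.44,0,0,0,0],[0,0.28,0.44,0,0,0,0]],
])

```text
time: 11.08
tool_pos: [0.5725, -0.0106, 0.2736]
ee_rot: [3.141, -0.0, 1.669]
wrist_force: [-1.5, -0.6, -0.0]
width: 0.0004
```

```bash
python3 -c "
from h import *
to(.06,.02,.0745)
p,d=robot.snapshot('wrist');cv2.imwrite('pics/w13.png',p[:,:,::-1])"
```

```text
t 11.08 tcp [ 0.5725 -0.0106  0.2736] rpy [ 3.1409e+00 -4.0000e-04  1.6689e+00] tip [ 0.5726 -0.0105  0.0744] st [0.0454 0.0175] F [-1.5 -0.6 -0. ] w 0.0004
shift [ 0.024  0.146 -0.001] turn [ 0.    -0.     0.005]
```

View pics/w13.png

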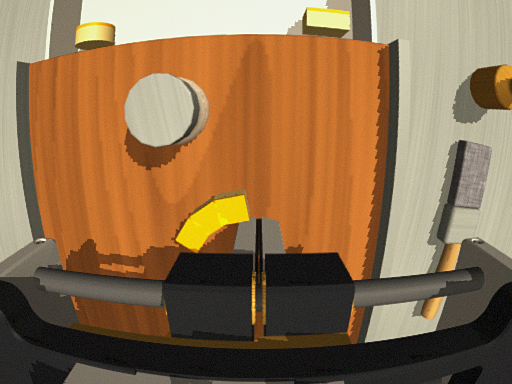

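The arc slipped off to the left, now at (213,220), with the tips to its right at (259,222). I'll lift, measure it through the wrist camera, and push it toward +x from its left side.

Emit:
move_arm([
  [[0,0,0,-0.4,0,0,0],[0,0,0,-0.7,0,0,0],[0,-0.3,-0.3,-0.7,0,0,0],[0,-0.4,-0.6,-0.7,0,0,0],[0,-0.4,-0.6,-0.7,0,0,0],[0,-0.4,-0.6,-0.7,0,0,0]],
])

```text
time: 11.63
tool_pos: [0.5144, -0.0578, 0.3438]
ee_rot: [3.141, -0.0, 1.666]
wrist_force: [-0.5, 0.3, 1.0]
width: 0.0005
```

```bash
cat >> h.py <<'E'
def wray(c,uv,z):
    K,R,t=c["mtx"],c["R"],c["t"]; C=-R.T@t
    v=np.array([(uv[0]-K[0,2])/K[0,0],(uv[1]-K[1,2])/K[1,1]]); r=np.hypot(*v)
    d=R.T@np.array([*(v/r*np.sin(r)),np.cos(r)]); return C+d*(z-C[2])/d[2]
def wlook(name,z=.086):
    c=robot.camera_params("wrist"); p,d=robot.snapshot("wrist"); cv2.imwrite(f"pics/{name}.png",p[:,:,::-1])
    cs,_=cv2.findContours(yellow(p),cv2.RETR_EXTERNAL,cv2.CHAIN_APPROX_NONE)
    for k in cs:
        if cv2.contourArea(k)<300: continue
        P=np.array([w2s(wray(c,q[0],z)) for q in k],np.float32); M=cv2.moments(k)
        r=cv2.minAreaRect(P); mc=cv2.moments(P)
        print("px",round(M['m10']/M['m00']),round(M['m01']/M['m00']),"centroid st",round(mc['m10']/mc['m00'],4),round(mc['m01']/mc['m00'],4),"size",np.round(r[1],3),"x",P[:,0].min().round(3),P[:,0].max().round(3),"y",P[:,1].min().round(3),P[:,1].max().round(3))
E
python3 -c "
from h import *
to(-.02,.02,.0745); wlook('w14')"
```

```text
t 11.63 tcp [ 0.5144 -0.0578  0.3438] rpy [ 3.1414e+00 -2.0000e-04  1.6657e+00] tip [ 0.5144 -0.0578  0.1446] st [-0.0169 -0.0243] F [-0.5  0.3  1. ] w 0.0005
shift [ 0.443 -0.03   0.701] turn [ 0.    -0.     0.003]
px 356 324 centroid st 0.0858 -0.1549 size [0.019 0.059] x 0.077 0.096 y -0.181 -0.122
px 258 314 centroid st -0.0162 -0.138 size [0.014 0.085] x -0.023 -0.009 y -0.172 -0.087
px 299 142 centroid st 0.0157 0.029 size [0.053 0.023] x -0.007 0.039 y 0.008 0.046
```

View pics/w14.png

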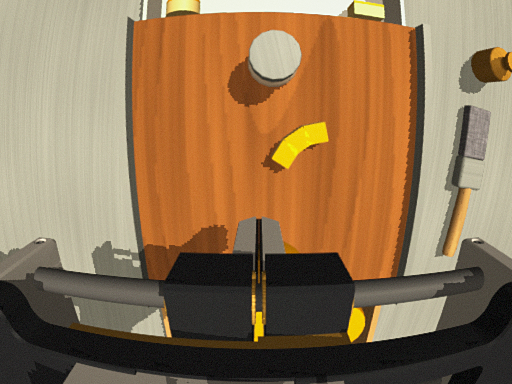

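Emit:
move_arm([
  [[0,0.3,-0.18,0,0,0,0],[0,0.53,-0.18,0,0,0,0],[0,0.53,-0.18,0.2,0,0,0],[0,0.53,-0.18,0.45,0,0,0],[0,0.53,-0.18,0.7,0,0,0],[0,0.53,-0.18,0.7,0,0,0],[0,0.53,-0.18,0.7,0,0,0]],
])

```text
time: 12.27
tool_pos: [0.4928, -0.0056, 0.2732]
ee_rot: [-3.14, -0.001, 1.669]
wrist_force: [-0.3, 0.7, -0.8]
width: 0.0007
```

```bash
python3 -c "
from h import *
to(.03,.03,.0745); wlook('w15')"
```

```text
t 12.27 tcp [ 0.4928 -0.0056  0.2732] rpy [-3.1395e+00 -8.0000e-04  1.6686e+00] tip [ 0.4924 -0.0055  0.074 ] st [-0.034   0.0297] F [-0.3  0.7 -0.8] w 0.0007
shift [-0.001  0.64  -0.007] turn [-0.001 -0.     0.004]
px 339 232 centroid st 0.0164 0.0347 size [0.05  0.025] x -0.009 0.039 y 0.021 0.051
px 406 47 centroid st 0.0552 0.151 size [0.034 0.017] x 0.043 0.077 y 0.143 0.16
px 181 36 centroid st -0.0794 0.1506 size [0.018 0.027] x -0.093 -0.066 y 0.141 0.16
```

View pics/w15.png

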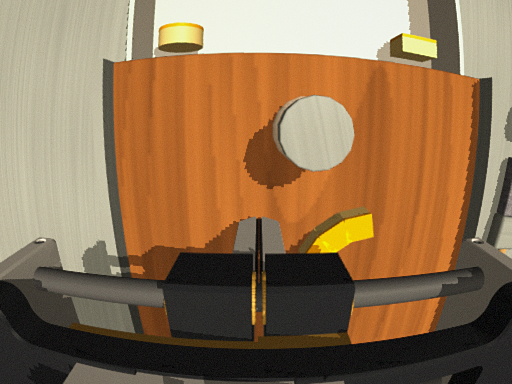

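Emit:
move_arm([
  [[0,0,0.1,0,0,0,0],[0,0,0.2,0,0,0,0],[0,0,0.3,0,0,0,0],[0,0,0.4,0,0,0,0],[0,0,0.5,0,0,0,0],[0,0,0.6,0,0,0,0],[0,0,0.7,0,0,0,0],[0,0,0.7,0,0,0,0]],
])

```text
time: 12.98
tool_pos: [0.5639, 0.0007, 0.2735]
ee_rot: [3.141, -0.0, 1.668]
wrist_force: [-0.5, -0.8, -0.2]
width: 0.0003
```

```bash
python3 -c "
from h import *
to(.03,.03,.0745); wlook('w16')"
```

```text
t 12.98 tcp [0.5639 0.0007 0.2735] rpy [ 3.1407e+00 -1.0000e-04  1.6679e+00] tip [0.5641 0.0007 0.0743] st [0.0379 0.0294] F [-0.5 -0.8 -0.2] w 0.0003
shift [ 0.006 -0.079 -0.002] turn [ 0.001 -0.     0.004]
px 302 219 centroid st 0.0639 0.0419 size [0.045 0.023] x 0.052 0.081 y 0.02 0.064
px 101 46 centroid st -0.06 0.1511 size [0.017 0.031] x -0.075 -0.045 y 0.141 0.159
```

View pics/w16.png

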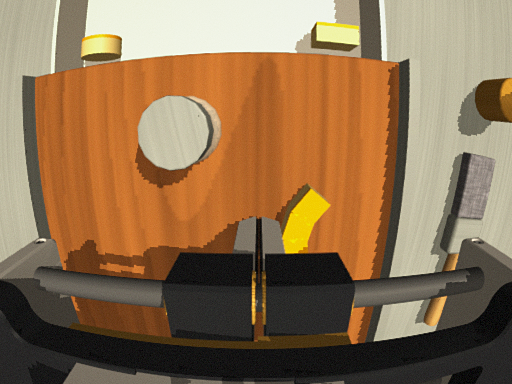

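Emit:
move_arm([
  [[0,0,0.1,0,0,0,0],[0,0,0.15,0,0,0,0],[0,0,0.15,0,0,0,0],[0,0,-0.1,0,0,0,0],[0,0,-0.1,-0.35,0,0,0],[0,-0.3,-0.1,-0.6,0,0,0],[0,-0.7,0.2,-0.6,0,0,0],[0,-0.7,0.2,-0.6,0,0,0]],
])

```text
time: 13.7
tool_pos: [0.5905, -0.0705, 0.336]
ee_rot: [3.136, 0.004, 1.665]
wrist_force: [-1.2, 0.5, -0.0]
width: 0.0005
```

```bash
python3 -c "
from h import *
to(.075,-.03,.0745); wlook('w17')"
```

```text
t 13.7 tcp [ 0.5905 -0.0705  0.336 ] rpy [3.1355 0.0041 1.6647] tip [ 0.5918 -0.0712  0.1368] st [ 0.059  -0.0447] F [-1.2  0.5 -0. ] w 0.0005
shift [0.149 0.157 0.624] turn [0.004 0.003 0.002]
px 143 319 centroid st -0.0588 -0.1655 size [0.059 0.041] x -0.088 -0.03 y -0.187 -0.145
px 258 314 centroid st 0.0599 -0.1531 size [0.014 0.082] x 0.053 0.068 y -0.185 -0.103
px 176 247 centroid st -0.0134 -0.0815 size [0.07  0.037] x -0.039 0.023 y -0.114 -0.057
px 418 210 centroid st 0.2033 -0.0483 size [0.072 0.009] x 0.197 0.21 y -0.084 -0.012
px 280 106 centroid st 0.0757 0.0368 size [0.053 0.022] x 0.065 0.09 y 0.011 0.063
```

View pics/w17.png

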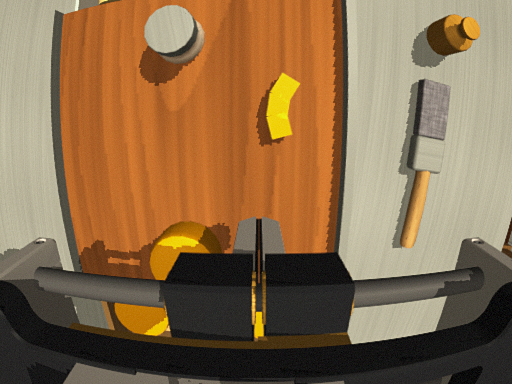

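The arc lies lengthwise in the far strip at station (0.076, 0.037), its flat end facing the tips. I'll descend behind it and push straight along.

Emit:
move_arm([
  [[0,0.1,0.2,0,0,0,0],[0,0.1,0.2,0.2,0,0,0],[0,0.1,0.2,0.4,0,0,0],[0,0.1,0.2,0.6,0,0,0],[0,0.1,0.2,0.61,0,0,0],[0,0.1,0.2,0.61,0,0,0]],
])

```text
time: 14.25
tool_pos: [0.607, -0.0544, 0.2712]
ee_rot: [-3.138, -0.001, 1.668]
wrist_force: [0.3, 0.7, 0.2]
width: 0.0004
```

```bash
python3 -c "
from h import *
to(.078,.165,.0745); wlook('w18')"
```

```text
t 14.25 tcp [ 0.607  -0.0544  0.2712] rpy [-3.1383e+00 -1.5000e-03  1.6682e+00] tip [ 0.6064 -0.0542  0.072 ] st [ 0.075  -0.0291] F [0.3 0.7 0.2] w 0.0004
shift [ 1.941  0.042 -0.023] turn [-0.002 -0.001  0.004]
px 137 319 centroid st -0.0158 -0.0971 size [0.057 0.03 ] x -0.045 0.011 y -0.111 -0.08
px 435 241 centroid st 0.1968 -0.0332 size [0.053 0.009] x 0.19 0.203 y -0.057 -0.004
px 261 129 centroid st 0.0759 0.0368 size [0.053 0.022] x 0.065 0.09 y 0.011 0.063
```

View pics/w18.png

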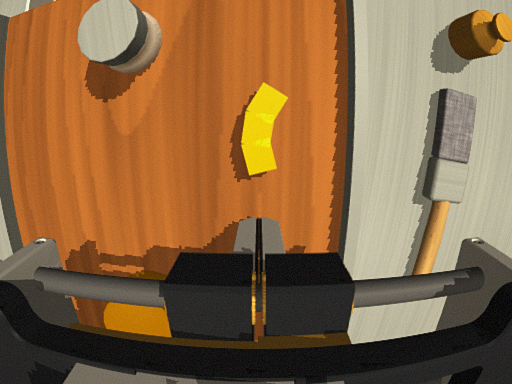

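Aligned, with the arc's end at (262,170) and the tips at (259,222). I'll raise 2 mm and push.

Emit:
move_arm([
  [[0,0.1,0.03,-0.02,0,0,0],[0,0.22,0.03,-0.02,0,0,0],[0,0.33,0.03,-0.02,0,0,0],[0,0.44,0.03,-0.02,0,0,0],[0,0.55,0.03,-0.02,0,0,0],[0,0.65,0.03,-0.02,0,0,0],[0,0.75,0.03,-0.02,0,0,0]],
])

```text
time: 14.88
tool_pos: [0.6033, 0.0211, 0.2748]
ee_rot: [3.141, 0.0, 1.668]
wrist_force: [-0.1, -0.4, -0.0]
width: 0.0004
```

```bash
python3 -c "
from h import *
to(.078,.165,.0745); wlook('w19')"
```

```text
t 14.88 tcp [0.6033 0.0211 0.2748] rpy [3.1414 0.     1.6684] tip [0.6033 0.0211 0.0756] st [0.0788 0.0462] F [-0.1 -0.4 -0. ] w 0.0004
shift [ 1.189 -0.     0.011] turn [0.    0.    0.004]
px 263 183 centroid st 0.0811 0.0806 size [0.052 0.022] x 0.068 0.1 y 0.057 0.105
px 502 112 centroid st 0.2541 0.1365 size [0.021 0.021] x 0.244 0.265 y 0.126 0.147
px 480 98 centroid st 0.2307 0.1432 size [0.029 0.016] x 0.218 0.246 y 0.129 0.151
px 67 70 centroid st -0.0462 0.1559 size [0.014 0.032] x -0.065 -0.033 y 0.148 0.163
```

View pics/w19.png

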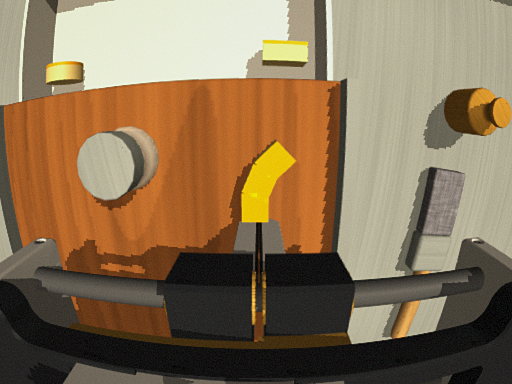

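Emit:
move_arm([
  [[0,0.1,0.03,0,0,0,0],[0,0.22,0.04,0,0,0,0],[0,0.34,0.04,0,0,0,0],[0,0.45,0.04,0,0,0,0],[0,0.5,0.04,0,0,0,0],[0,0.5,0.04,0,0,0,0]],
])

```text
time: 15.43
tool_pos: [0.6024, 0.0714, 0.2746]
ee_rot: [-3.141, -0.0, 1.67]
wrist_force: [-0.8, -0.1, -0.2]
width: 0.0003
```

```bash
python3 -c "
from h import *
to(.078,.165,.0745); wlook('w20')"
```

```text
t 15.43 tcp [0.6024 0.0714 0.2746] rpy [-3.1415e+00 -5.0000e-04  1.6696e+00] tip [0.6024 0.0715 0.0754] st [0.0825 0.0964] F [-0.8 -0.1 -0.2] w 0.0003
shift [ 0.686 -0.039  0.009] turn [-0.    -0.     0.005]
px 494 172 centroid st 0.2544 0.1428 size [0.02  0.021] x 0.244 0.265 y 0.132 0.153
px 476 154 centroid st 0.2335 0.1548 size [0.03  0.013] x 0.219 0.248 y 0.144 0.162
px 262 181 centroid st 0.0844 0.1319 size [0.052 0.022] x 0.072 0.103 y 0.109 0.157
px 63 127 centroid st -0.0468 0.1684 size [0.012 0.031] x -0.064 -0.032 y 0.162 0.175
```

View pics/w20.png

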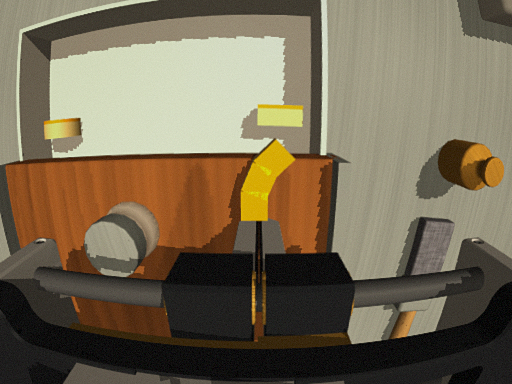

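Emit:
move_arm([
  [[0,0.1,0,0,0,0,0],[0,0.22,0,0,0,0,0],[0,0.34,0,0,0,0,0],[0,0.46,0,0,0,0,0],[0,0.55,0,0,0,0,0],[0,0.55,0,0,0,0,0]],
])

```text
time: 15.98
tool_pos: [0.5969, 0.1269, 0.2747]
ee_rot: [-3.142, -0.001, 1.67]
wrist_force: [0.0, -0.4, -0.6]
width: 0.0006
```

```bash
python3 -c "
from h import *
to(.078,.165,.0745); wlook('w21',.016)"
```

```text
t 15.98 tcp [0.5969 0.1269 0.2747] rpy [-3.1416e+00 -1.0000e-03  1.6703e+00] tip [0.5969 0.1271 0.0755] st [0.0821 0.1523] F [ 0.  -0.4 -0.6] w 0.0006
shift [ 0.128 -0.039  0.01 ] turn [-0.    -0.001  0.006]
px 69 189 centroid st -0.1004 0.1647 size [0.046 0.022] x -0.125 -0.08 y 0.154 0.178
px 240 161 centroid st 0.0665 0.1899 size [0.05  0.018] x 0.054 0.077 y 0.161 0.209
```

View pics/w21.png

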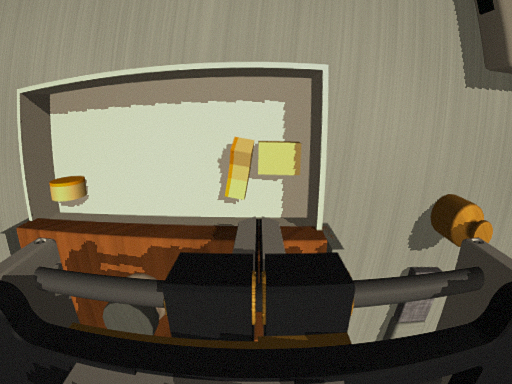

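All three offcuts are in the pan: arc (238,167), slab (278,158), round (69,189). I'll lift clear and check from above.

Emit:
move_arm([
  [[0,0,0,-0.4,0,0,0],[0,0,0,-0.8,0,0,0],[0,0,0,-1,0,0,0],[0,0,0,-1,0,0,0]],
])

```text
time: 16.37
tool_pos: [0.5981, 0.1244, 0.3823]
ee_rot: [3.129, 0.0, 1.667]
wrist_force: [0.5, -0.2, 0.4]
width: 0.0004
```

Emit:
move_arm([
  [[0,0.3,-0.2,0,0,0,0],[0,0.6,-0.4,0,0,0,0],[0,1,-0.6,0,0,0,0],[0,1,-0.6,0,0,0,0]],
])

```text
time: 16.7
tool_pos: [0.5248, 0.2222, 0.3738]
ee_rot: [-3.138, -0.003, 1.673]
wrist_force: [-0.2, -0.2, 0.9]
width: 0.0005
```

Emit:
move_arm([
  [[0,0.3,-0.3,0,0,0,0],[0,0.6,-0.6,0,0,0,0],[0,1,-1,0,0,0,0],[0,1,-1,0,0,0,0]],
])

```text
time: 17.03
tool_pos: [0.4157, 0.3099, 0.3737]
ee_rot: [-3.139, -0.001, 1.671]
wrist_force: [0.0, 0.4, -0.5]
width: 0.0007
```

Emit:
move_arm([
  [[0,0.3,-0.3,0,0,0,0],[0,0.6,-0.6,0,0,0,0],[0,1,-0.7,0,0,0,0],[0,1,-0.7,0,0,0,0],[0,1,-0.7,0,0,0,0]],
])

```text
time: 17.45
tool_pos: [0.3384, 0.4021, 0.3735]
ee_rot: [-3.14, 0.002, 1.672]
wrist_force: [0.3, 0.5, 0.4]
width: 0.0002
```

```bash
python3 - <<'E'
from h import *
where(); c=robot.camera_params("top"); p,d=robot.snapshot("top"); q=p[100:270,130:360,::-1]
cv2.imwrite("pics/t2.png",cv2.resize(q,None,fx=3.2,fy=3.2,interpolation=cv2.INTER_CUBIC))
cv2.imwrite("pics/t2f.png",p[:,:,::-1])
for uv,a,P in blobs(yellow(p),c,.02,20):
    if 130<uv[0]<360: print(uv.round(1),a,"st@.02",w2s(ray(c,uv,.02)).round(4), "st@.108",w2s(ray(c,uv,.108)).round(4))
for n,(u,v) in dict(jar=(217,198),cheese=(290,189)).items():
    print(n,np.abs(d-np.load("top0.npy"))[v-3:v+4,u-3:u+4].max())
p0=cv2.imread("pics/top0.png")[:,:,::-1]
for n,(u,v,r) in dict(jar=(217,198,14),cheese=(290,189,16),brush=(250,110,40),weight=(195,104,12),cup=(83,218,25),bottle=(405,215,22),scraper=(385,285,45)).items():
    A=p0[v-r:v+r,u-r:u+r].astype(int);B=p[v-r:v+r,u-r:u+r].astype(int); print(n,(np.abs(A-B).max(2)>40).sum(), A.shape)
E
```

```text
t 17.45 tcp [0.3384 0.4021 0.3735] rpy [-3.1405e+00  1.6000e-03  1.6715e+00] tip [0.3382 0.4017 0.1743] st [-0.1507  0.4492] F [0.3 0.5 0.4] w 0.0002
[185.  180.8] 27.5 st@.02 [0.0609 0.1797] st@.108 [0.0404 0.1685]
[289.3 188.7] 423.5 st@.02 [ 0.0117 -0.1021] st@.108 [-0.0049 -0.0912]
[326.2 191.3] 1937.5 st@.02 [-0.0051 -0.2017] st@.108 [-0.0204 -0.183 ]
[194.3 102.8] 119.0 st@.02 [0.2849 0.1381] st@.108 [0.2469 0.1302]
jar 0.00776577
cheese 1.0539535
jar 0 (28, 28, 3)
cheese 0 (32, 32, 3)
brush 0 (80, 80, 3)
weight 0 (24, 24, 3)
cup 2 (50, 50, 3)
bottle 0 (44, 44, 3)
scraper 0 (90, 90, 3)
```

View pics/t2f.png

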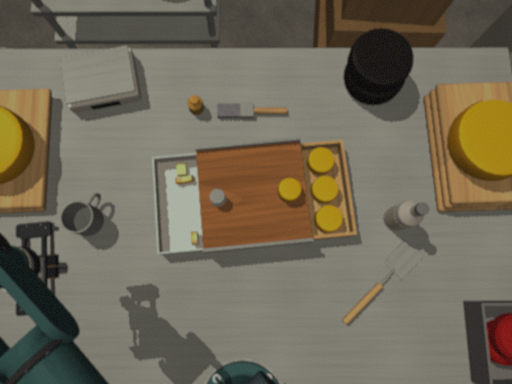

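View pics/t2.png

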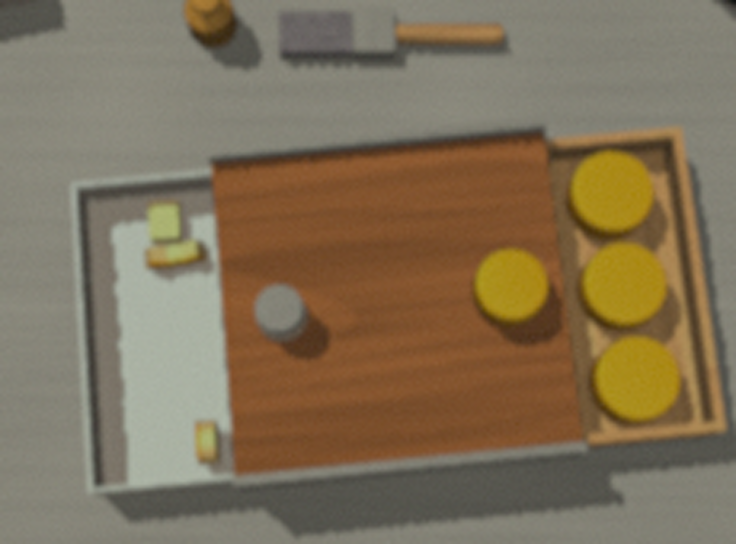

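Emit:
move_arm([
  [[0,0,0,0,0,0,0],[0,0,0,0,0,0,0],[0,0,0,0,0,0,0],[0,0,0,0,0,0,0],[0,0,0,0,0,0,0],[0,0,0,0,0,0,0],[0,0,0,0,0,0,0],[0,0,0,0,0,0,0]],
])

```text
time: 18.17
tool_pos: [0.3394, 0.4008, 0.3747]
ee_rot: [3.142, -0.0, 1.667]
wrist_force: [0.2, 0.3, -0.1]
width: 0.0003
```

```bash
python3 - <<'E'
from h import *
c=robot.camera_params("top"); p,d=robot.snapshot("top"); p0=cv2.imread("pics/t2f.png")[:,:,::-1]
print("pan diff",(np.abs(p.astype(int)-p0)[150:255,150:205].max(2)>30).sum())
for q in (p0,p):
    m=yellow(q,(15,60,80),(40,255,255)); m[:150]=0;m[260:]=0;m[:,:155]=0;m[:,202:]=0
    for uv,a,P in blobs(m,c,.02,8): print(uv.round(1),a,w2s(ray(c,uv,.025)).round(4))
for u,v in [(194,238),(181,171),(185,180)]:
    Z=d[v,u]; X=c["R"].T@(np.linalg.inv(c["mtx"])@[u,v,1]*Z-c["t"]); print(u,v,X.round(4),w2s(X).round(4))
for n in ("cheese",): print(d[184:195:3,285:296:3].round(3),np.load("top0.npy")[184:195:3,285:296:3].round(3))
E
```

```text
pan diff 0
[194.4 238.1] 77.0 [-0.098   0.1649]
[182.7 173.8] 245.5 [0.0801 0.1839]
[194.4 238.1] 76.5 [-0.0979  0.1649]
[182.8 173.8] 245.5 [0.0801 0.1838]
194 238 [0.4157 0.1226 0.0386] [-0.0988  0.1643]
181 171 [0.6019 0.1646 0.0168] [0.0904 0.1892]
185 180 [0.5767 0.1532 0.0155] [0.0643 0.1801]
[[1.059 1.06  1.062 1.058]
 [1.058 1.065 1.062 1.063]
 [1.06  1.058 1.056 1.055]
 [1.054 1.055 1.058 1.057]] [[1.06  1.062 1.063 1.065]
 [1.061 1.06  1.061 1.063]
 [1.059 1.054 1.059 1.059]
 [1.056 1.059 1.055 1.057]]
```

All three are at rest in the pan. The round stands on its edge with its top at 39 mm, so its middle is at about 22 mm.

```bash
python3 -c "
from bench import robot
print(robot.close_job())"
```

```text
the job is handed in; nothing more can be done
None
```

All three rind offcuts are in the scrap pan, and I handed the job in at about 18 s of the 61 s allowed. I swept them with closed fingertips only:

- **Slab:** pushed down the far strip. It drifted sideways, so I realigned once before it went over the end.
- **Round:** pushed straight down the near strip.
- **Arc:** it slipped off the tips on the first sideways sweep out of the row. I pushed it into the far strip from its other side, then along and off the end.

**Last checks**
- **Offcuts:** top-camera pictures about 0.8 s apart showed no change in the pan. Arc and slab measured about 16 mm high on top. The round stands on its edge, top about 39 mm, so its middle is at about 22 mm, under the 45 mm limit. All are well within the pan walls.
- **Other things:** around the cheese, jar, bottle, brush, cup, scraper and weight, the top picture matched the one from the start, apart from 2 changed pixels near the cup. One depth comparison on the cheese showed a 1.05 m jump. That was most likely a missing depth reading, because a repeat reading matched the start.
- **Arm:** it ended clear of everything, with only noise on the wrist force sensor.

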